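Load the calibrator rack in order of level

TASK

Load the white calibrator rack for the analyser: stand the four blue-capped calibrator bottles on its four black pads, one centred on each pad, in order of cap shade, from the palest at the rack's yellow end to the darkest at its plain end. Set the glass bottles down upright without dropping or knocking any over, and leave the green-capped control bottle in the tray and the rack of sample tubes where they are.

Things in the scene. Friction and masses are not known exactly. Their poses are not given: they have to be found in the camera images.
- cal_1: palest, nearly white ice-blue cap: amber glass calibrator bottle, a plain cylinder 36 mm across up to 46 mm, short neck, screw cap 31 mm across from 50 to 68 mm (68 mm tall over all, about 70 g), paper label with a band of the cap's colour; cap colour: palest, nearly white ice-blue. Starts upright in the grey tray. Origin: centre of its underside, z up; yaw has no meaning.
- cal_2: light sky-blue cap: amber glass calibrator bottle, a plain cylinder 36 mm across up to 46 mm, short neck, screw cap 31 mm across from 50 to 68 mm (68 mm tall over all, about 70 g), paper label with a band of the cap's colour; cap colour: light sky-blue. Starts upright in the grey tray. Origin: centre of its underside, z up; yaw has no meaning.
- cal_3: strong mid-blue cap: amber glass calibrator bottle, a plain cylinder 36 mm across up to 46 mm, short neck, screw cap 31 mm across from 50 to 68 mm (68 mm tall over all, about 70 g), paper label with a band of the cap's colour; cap colour: strong mid-blue. Starts upright in the grey tray. Origin: centre of its underside, z up; yaw has no meaning.
- cal_4: darkest, navy, nearly black cap: amber glass calibrator bottle, a plain cylinder 36 mm across up to 46 mm, short neck, screw cap 31 mm across from 50 to 68 mm (68 mm tall over all, about 70 g), paper label with a band of the cap's colour; cap colour: darkest, navy, nearly black. Starts upright in the grey tray. Origin: centre of its underside, z up; yaw has no meaning.
- pad_1: round black pad, 46 mm across, on the floor of the white rack: first place, next to the yellow end. Origin: centre of the pad, on the rack floor that a bottle stands on, 10 mm above the bench; x along the row from the yellow end to the plain end, z up. The yellow end is 18 mm high and begins 40 mm from this pad's centre.
- pad_2: round black pad, 46 mm across, on the floor of the white rack: second place from the yellow end. Origin: centre of the pad, on the rack floor that a bottle stands on, 10 mm above the bench; x along the row from the yellow end to the plain end, z up. Pads are 60 mm apart in one straight row.
- pad_3: round black pad, 46 mm across, on the floor of the white rack: third place from the yellow end. Origin: centre of the pad, on the rack floor that a bottle stands on, 10 mm above the bench; x along the row from the yellow end to the plain end, z up. The fixed rack is 70 mm wide; its side lips, 62 mm apart inside, stand 6 mm above the floor (16 mm above the bench).
- pad_4: round black pad, 46 mm across, on the floor of the white rack: fourth place, at the plain white end. Origin: centre of the pad, on the rack floor that a bottle stands on, 10 mm above the bench; x along the row from the yellow end to the plain end, z up. The rack may lie any way round. The plain end wall is 16 mm high, 35 mm from this pad's centre.
- control: control bottle, the same amber bottle (36 mm across, 68 mm tall) but with a green cap; stands in the grey tray among the calibrators and stays there. Origin: centre of its underside. The fixed grey tray (260 x 180 mm, walls 16 mm high, floor 4 mm above the bench) holds the five bottles at least 66 mm apart, centre to centre, and at least 40 mm from bottle centre to wall.
- samples: grey five-place rack, 150 x 34 mm, with five capped sample tubes (red and yellow caps), 88 mm high over all, 350 g, loose on the bench beside the work. Origin: centre of its underside; x along its length. A bystander.
Not all that is in view belongs to the job. What is shaped like the cal_4 but red is not meant.

How it is judged:
By the outcome, as a careful person would: the job done as asked, in the order asked, and still so for the second after the job is handed in, with the robot touching nothing.
It also fails if it takes over 96 s, if anything falls off the work surface, if the arm or the gripper's body presses on something with over 40 N, if the wrist force passes 120 N, or if a joint passes its speed limit or range.

ROBOT

A 6-joint arm with a two-finger parallel gripper is mounted at the origin on the work surface. World frame = base frame: x ahead of the robot, y to its left, z up, the work surface at z = 0. Lengths are in m, angles in rad, forces in N, time in s.
With the tool pointing down it reaches from about 0.425 to 0.95 m from the base axis. Payload 3.5 kg.
Tool frame: the origin (TCP) lies midway between the tips of the shut fingers; the grasp point (between the pads) lies 19 mm behind it (ctrl.grip_depth is the distance from the TCP to the grasp point, in m); z points along the fingers, y is the line along which they close (so a half turn about z gives the same grasp; the last joint's range is limited). The gripper opens to 85 mm and grips with 20 to 120 N. Pads are 22 mm wide; open, the fingers measure 114 mm over their backs; the gripper's body (76 mm by 85 mm) begins 54 mm behind the grasp point. The pads swing forward as they close: fully open they stand 13 mm farther back than shut.
Start: joints at [-0.15, 0.286, 1.577, -0, 1.279, -0.15], TCP at [0.675, 0, 0.231] pointing down, gripper open.
Joint ranges: [-2.77, 2.77], [-0.9, 2.22], [0.21, 2.48], [-1.53, 4.67], [0.24, 2.81], [-2.84, 2.84]. Speed limits (rad/s): [2.79, 2.79, 3.14, 3.14, 3.14, 3.14].

INTERFACE

Orientations are given as a 3x3 rotation matrix whose columns are the frame's x, y, z axes.
In Python, from rig import monitor, cams, ctrl gives the robot as it stands.
- The arm moves only by the shell command python3 -m crank 'ROWS' [OPENING]. ROWS is JSON, one flat list of numbers, 6 for each row, row after row: the shift along the tool's x, y, z as a fraction of full scale, then the turn, a rotation vector about the tool's x, y, z as a fraction of full scale. In form: [tx, ty, tz, wx, wy, wz, tx, ty, tz, wx, wy, wz, ...]. A call has 1 to 12 rows; each row shifts and turns the commanded pose from where the row before left it, along the tool's axes as they then stand; what a row does not reach is not made up. Full scale, the value 1, is 0.03 m for a shift and pi/4 rad for a turn. A row lasts 1/12 s, in which the tool goes at most 41.7 mm and 7.16 degrees, less where a joint would pass 70% of its speed; a pose out of reach is approached as far as the arm can. A call with a number of a shift or a turn outside -1 to 1 is refused whole. A call with a gripper value outside its range is refused whole. OPENING is the gripper's target within -1 to 1 (fully open at 1, half-way at 0, shut at -1), set as the call begins (- or left out, the last holds). The fingers move at their own pace and stop on an object; the grip force is fixed at half the most. Time passes only in rows, so rows that do not move let the fingers close. It gives the time, the measured TCP pose, the force, the opening and the grip force at its end, in the units of the state.
- monitor.state(): the state, without advancing time (a new reading comes with each control period).
- cams.grab_frame(name): name is "scene" or "side" or "wrist"; returns a dict with "image" (420x560x3 uint8, red, green, blue), "range_z" (420x560 float32, m along the optical axis (not along the pixel's ray), 0 where there is no reading), "fx", "fy", "cx", "cy" (pixels), "rvec" (rotation vector, rad) and "tvec" (3), from world to camera coordinates, as OpenCV has them. Camera axes: x right, y down, z forward; pixel columns grow to the right and rows downward; lengths in m; the calibration is good to about 2 mm. A picture is of the moment at which its call begins.
- ctrl.job_done(): hands the job in; it is judged then, once.
The state is a dict: "t": time; "q": joint angles; "qvel": joint speeds; "tau": joint torques, N m; "position": TCP position; "tcp_rot": TCP orientation; "ft_force": force on the tool from outside, world axes, zero at the start; "ft_torque": the same for the moment, N m; "gripper_width": finger opening in m; "grasp_force": force on a finger pad.
Only numpy, scipy, OpenCV 4.12 (cv2) and the standard library are available. Lean on these libraries where they do the work, as an engineer would, in place of code of your own. Each camera call takes 0.05 s, during which the arm holds its last target. There are 200 camera calls.

## Working session

There is one attempt and no reset: what is moved stays moved. The work goes in short steps, Python scripts to look and compute and a shell command to move; the robot and the scene stay as the last step left them, time stands still between calls to the robot, and variables do not carry over. Pictures are saved under pics/ and viewed, at most 14 in all, crops included, and the job is handed in when it is done.

```bash
mkdir -p pics; ls
python3 - <<'E'
from rig import monitor,cams,ctrl
import cv2,numpy as np
for n in("scene","side"):
    f=cams.grab_frame(n); np.savez(f"pics/{n}.npz",**f)
    cv2.imwrite(f"pics/{n}0.png",f["image"][:,:,::-1])
s=monitor.state();print(s["position"],s["tcp_rot"],s["gripper_width"],s["t"])
E
```

```text
pics
[6.74421441e-01 1.24750655e-04 2.30078525e-01] [[-2.86642018e-05  9.99997784e-01 -2.10511742e-03]
 [ 9.99999955e-01  2.92921722e-05  2.98276346e-04]
 [ 2.98337348e-04 -2.10510877e-03 -9.99997740e-01]] 0.08555777675983074 0.1
```

View pics/scene0.png

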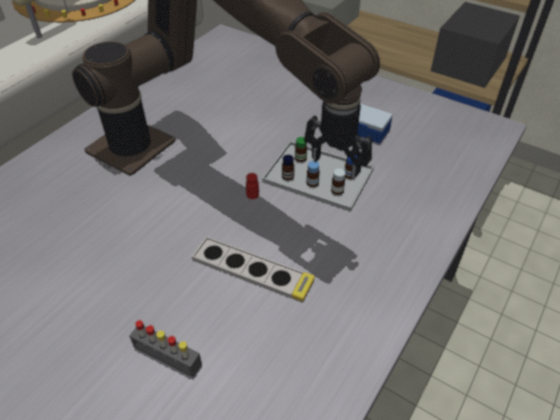

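View pics/side0.png

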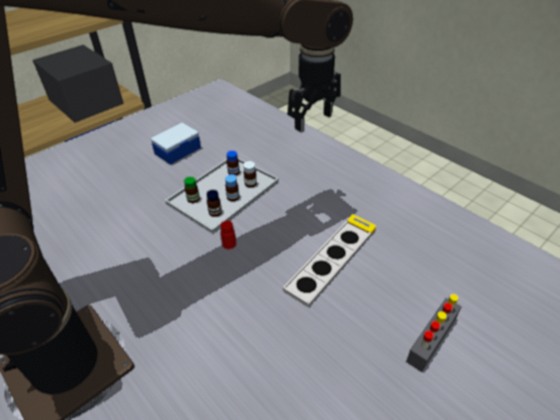

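The scene view shows the rack pads from (213,253) to (281,278), with the yellow end at (304,285). In the side view the tray holds the caps: green (190,182), navy (213,196), sky (232,182), mid-blue (232,157) and white (250,168). A red lookalike stands at (228,235). I'll enlarge crops of the side view to read exact pixels.

Run:
```python
import cv2,numpy as np
f=np.load("pics/side.npz");im=f["image"][:,:,::-1]
c=cv2.resize(im[140:240,160:280],None,fx=6,fy=6,interpolation=cv2.INTER_CUBIC);cv2.imwrite("pics/c1.png",c)
c=cv2.resize(im[205:315,275:385],None,fx=5,fy=5,interpolation=cv2.INTER_CUBIC);cv2.imwrite("pics/c2.png",c)
```

```text
(no output)
```

View pics/c1.png

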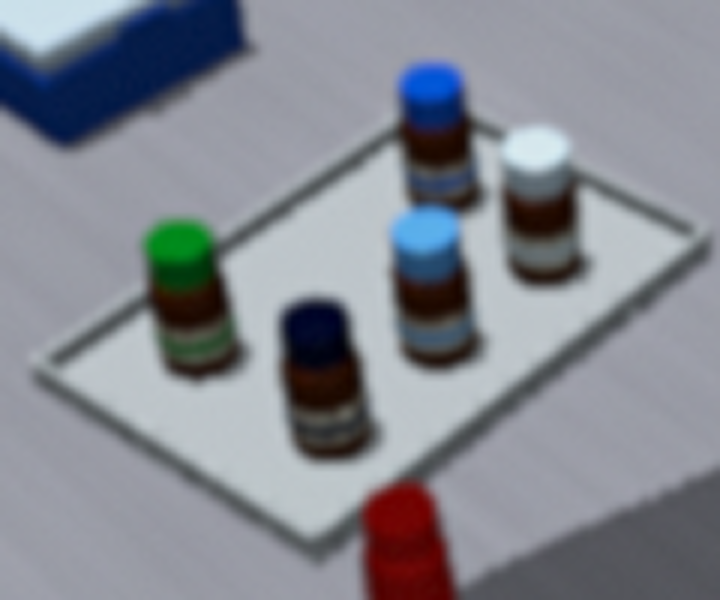

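View pics/c2.png

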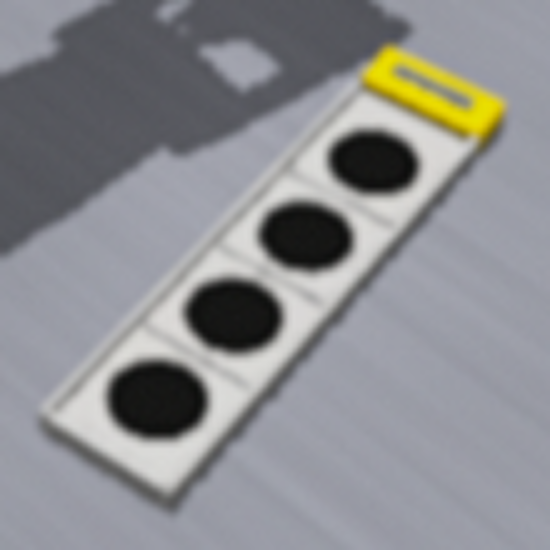

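In c1 the cap-top centres are: mid-blue (432,82), white (538,148), sky (426,230), green (179,241), navy (315,322), red (402,508). In c2 the pads, from the yellow end, are (373,161), (306,237), (234,316), (158,399).

```bash
cat > h.py <<'E'
import cv2,numpy as np
def ray(f,u,v,z):
    R=cv2.Rodrigues(np.array(f["rvec"],float))[0];t=np.array(f["tvec"],float).ravel()
    d=R.T@np.array([(u-f["cx"])/f["fx"],(v-f["cy"])/f["fy"],1]);c=-R.T@t
    return c+d*(z-c[2])/d[2]
E
python3 - <<'E'
from h import *
f=np.load("pics/side.npz")
for n,x,y in[("blue3",432,82),("white1",538,148),("sky2",426,230),("green",179,241),("navy4",315,322)]:
    print(n,ray(f,160-.4+x/6,140-.4+y/6,.072).round(4))
print("red",ray(f,160-.4+402/6,140-.4+508/6,.068).round(4))
P=np.array([ray(f,275-.4+x/5,205-.4+y/5,.01) for x,y in[(373,161),(306,237),(234,316),(158,399)]]);print(P.round(4))
d=P[3]-P[0];print(np.linalg.norm(d),np.degrees(np.arctan2(d[1],d[0])))
g=np.load("pics/scene.npz")
for p in[(281,278),(258,269),(235.5,261),(213.5,253)]:print(ray(g,*p,.01).round(4))
for p in[(288,158),(300,142),(313,167),(338.5,174)]:print(ray(g,*p,.072).round(4))
print(ray(f,435,350,.03),ray(f,165,145,.04))
E
```

```text
blue3 [0.602 0.235 0.072]
white1 [0.6047 0.1621 0.072 ]
sky2 [0.532  0.1512 0.072 ]
green [0.4505 0.2196 0.072 ]
navy4 [0.4607 0.1355 0.072 ]
red [0.4213 0.0271 0.068 ]
[[ 0.6417 -0.1639  0.01  ]
 [ 0.5815 -0.174   0.01  ]
 [ 0.5222 -0.1831  0.01  ]
 [ 0.4639 -0.1919  0.01  ]]
0.1799365000586206 -171.0461898833131
[ 0.6449 -0.1631  0.01  ]
[ 0.5858 -0.1711  0.01  ]
[ 0.5277 -0.181   0.01  ]
[ 0.4691 -0.1906  0.01  ]
[0.4677 0.1389 0.072 ]
[0.4586 0.2138 0.072 ]
[0.5422 0.1445 0.072 ]
[0.6115 0.1574 0.072 ]
[ 0.5180388  -0.47448318  0.03      ] [0.51107776 0.44417597 0.04      ]
```

```bash
python3 -m crank '[0,0,0,0,0,0.15,0,0,0,0,0,0.15,0,0,0,0,0,0.15,0,0,0,0,0,0.15,0,0,0,0,0,0.15,0,0,0,0,0,0.15,0,0,0,0,0,0.15,0,0,0,0,0,0.15,0,0,0,0,0,0.15,0,0,0,0,0,0.15,0,0,0,0,0,0.15,0,0,0,0,0,0.15]' 0.45
python3 -m crank '[-0.5,-0.8,0,0,0,0,-0.5,-0.8,0,0,0,0,-0.5,-0.8,0,0,0,0,-0.5,-0.8,0,0,0,0,-0.5,-0.8,0,0,0,0,-0.5,-0.8,0,0,0,0,0,-0.8,0,0,0,0,0,0,0,0,0,0,0,0,0,0,0,0]'
python3 - <<'E'
from h import *
from rig import monitor,cams
f=cams.grab_frame("wrist");np.savez("pics/w1.npz",**f)
cv2.imwrite("pics/w1.png",f["image"][:,:,::-1])
print(monitor.state()["position"])
E
```

```text
t: 1.1
position: [0.6746, 0.0001, 0.2305]
tcp_rot: [[0.989, 0.151, -0.001], [0.151, -0.989, 0.0], [-0.001, -0.0, -1.0]]
ft_force: [-0.2, -0.6, -0.5]
gripper_width: 0.0618
grasp_force: 0.0
t: 1.85
position: [0.5592, 0.1527, 0.231]
tcp_rot: [[0.987, 0.159, -0.0], [0.159, -0.987, -0.0], [-0.0, 0.0, -1.0]]
ft_force: [0.3, -0.3, 0.2]
gripper_width: 0.0621
grasp_force: 0.0
[0.55966924 0.15189058 0.23100898]
```

View pics/w1.png

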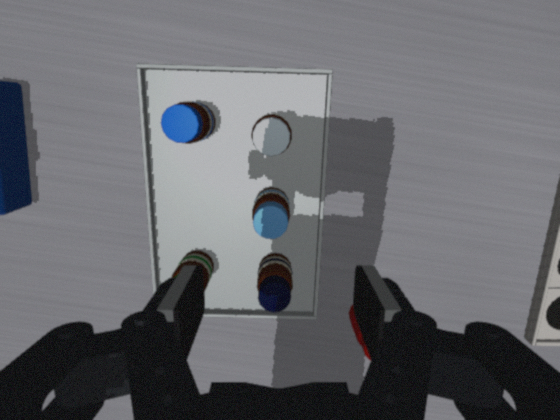

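The wrist view shows the cap-top centres: mid-blue (181,123), white (271,135), sky (271,221), navy (274,294). Green is partly behind the left finger at (190,285).

```bash
cat >> h.py <<'E'
def tool(dx,dy,yaw=8.9):
    a=np.radians(yaw);x=np.array([np.cos(a),np.sin(a)]);y=np.array([np.sin(a),-np.cos(a)])
    d=np.array([dx,dy]);return (x@d/.03).round(3),(y@d/.03).round(3)
E
python3 - <<'E'
from h import *
f=np.load("pics/w1.npz")
p=np.array([0.5597,.1519])
for n,u,v in[("blue3",181,123),("white1",271,135),("sky2",271,221),("navy4",274,294)]:
    q=ray(f,u,v,.072);print(n,q.round(4),tool(*(q[:2]-p)))
E
```

```text
blue3 [0.606  0.2386 0.072 ] (np.float64(1.973), np.float64(-2.616))
white1 [0.6082 0.1659 0.072 ] (np.float64(1.669), np.float64(-0.21))
sky2 [0.5363 0.1547 0.072 ] (np.float64(-0.757), np.float64(-0.214))
navy4 [0.4675 0.1413 0.072 ] (np.float64(-3.091), np.float64(-0.126))
```

```bash
python3 -m crank '[0.825,-0.075,0,0,0,0,0.825,-0.075,0,0,0,0,0,0,1,0,0,0,0,0,1,0,0,0,0,0,1,0,0,0,0,0,1,0,0,0,0,0,1,0,0,0,0,0,0.8,0,0,0,0,0,0.7,0,0,0,0,0,0.45,0,0,0,0,0,0.2,0,0,0,0,0,0,0,0,0]'
python3 -m crank '[0,0,0,0,0,0,0,0,0,0,0,0,0,0,0,0,0,0,0,0,0,0,0,0,0,0,0,0,0,0,0,0,0,0,0,0]' -0.5
```

```text
t: 2.9
position: [0.6074, 0.1631, 0.0152]
tcp_rot: [[0.988, 0.155, -0.003], [0.155, -0.988, -0.0], [-0.003, 0.0, -1.0]]
ft_force: [0.5, -0.1, 0.1]
gripper_width: 0.0621
grasp_force: 0.0
t: 3.4
position: [0.6097, 0.1642, 0.019]
tcp_rot: [[0.988, 0.157, 0.004], [0.157, -0.988, 0.0], [0.004, 0.0, -1.0]]
ft_force: [0.0, -0.3, 6.0]
gripper_width: 0.0349
grasp_force: 59.9
```

```bash
python3 -m crank '[0,0,-0.3,0,0,0,0,0,-0.7,0,0,0,0,0,-1,0,0,0,0,0,-1,0,0,0,0,0,-1,0,0,0,0,0,-0.5,0,0,0,0,0,0,0,0,0]'
python3 -m crank '[0,0.5,0,0,0,0,-0.07,1,0,0,0,0,-0.07,1,0,0,0,0,-0.07,1,0,0,0,0,-0.07,1,0,0,0,0,-0.07,1,0,0,0,0,-0.07,1,0,0,0,0,-0.07,1,0,0,0,0,-0.07,1,0,0,0,0,0,0.8,0,0,0,0,0,0.3,0,0,0,0,0,0,0,0,0,0]'
python3 - <<'E'
from h import *
from rig import monitor,cams
f=cams.grab_frame("wrist");np.savez("pics/w2.npz",**f)
cv2.imwrite("pics/w2.png",f["image"][:,:,::-1])
s=monitor.state();print(s["position"],s["ft_force"],s["gripper_width"])
E
```

```text
t: 3.98
position: [0.6104, 0.1645, 0.1573]
tcp_rot: [[0.988, 0.157, 0.009], [0.157, -0.988, 0.001], [0.009, 0.0, -1.0]]
ft_force: [0.4, 0.1, -0.5]
gripper_width: 0.0345
grasp_force: 59.7
t: 4.98
position: [0.6351, -0.1253, 0.1492]
tcp_rot: [[0.988, 0.153, -0.004], [0.153, -0.988, 0.001], [-0.004, -0.002, -1.0]]
ft_force: [0.1, 0.3, -0.7]
gripper_width: 0.0341
grasp_force: 59.9
[ 0.6351392  -0.12362773  0.14951793] [-0.0453338  -0.03592994 -0.62330484] 0.034837526379138464
```

View pics/w2.png

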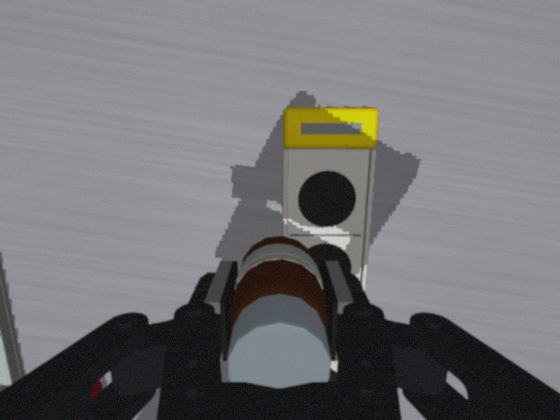

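The wrist view shows pad 1 centred at (327,198), with the rack's sides vertical, so it is parallel to the tool. The held bottle's far base edge is at about (280,237).

Run:
```python
from h import *
f=np.load("pics/w2.npz")
p=np.array([.6351,-.1245])
q=ray(f,327,198,.01);print("pad1",q,tool(*(q[:2]-p)))
a=ray(f,330,262,.01);print(a)
y1=ray(f,331,149,.028);print("yellow edge mid",y1)
for zb in(.1325,.1345,.1365):
    e=ray(f,280,237,zb);print("base far edge rel tool mm",np.array(tool(*(e[:2]-p)))*30)
e=[np.degrees(np.arctan2(*(ray(f,286,215,.016)-ray(f,285,155,.016))[1::-1]))];print(e)
```

```text
pad1 [ 0.64336422 -0.16352856  0.01      ] (np.float64(0.071), np.float64(1.328))
[ 0.58978435 -0.17641537  0.01      ]
yellow edge mid [ 0.68312254 -0.15646456  0.028     ]
base far edge rel tool mm [13.32  2.31]
base far edge rel tool mm [14.04  2.31]
base far edge rel tool mm [14.76  2.31]
[np.float64(-169.95366763998607)]
```

```bash
python3 -m crank '[0.1,0.7,0,0,0,0,0.05,0.58,0,0,0,0,0,0,0.8,0,0,0,0,0,1,0,0,0,0,0,1,0,0,0,0,0,0.7,0,0,0,0,0,0.3,0,0,0,0,0,0.1,0,0,0,0,0,0,0,0,0,0,0,0,0,0,0]'
```

```text
t: 5.87
position: [0.6481, -0.1604, 0.0365]
tcp_rot: [[0.988, 0.157, 0.003], [0.157, -0.988, -0.001], [0.002, 0.001, -1.0]]
ft_force: [-0.0, 0.2, -0.3]
gripper_width: 0.0347
grasp_force: 59.9
```

```bash
python3 -m crank '[-0.06,0.03,0.15,0,0,0,0,0,0.1,0,0,0,0,0,0,0,0,0,0,0,0,0,0,0]'; python3 -m crank '[0,0,0.07,0,0,0,0,0,0,0,0,0,0,0,0,0,0,0]'
```

```text
t: 6.2
position: [0.6453, -0.1615, 0.0276]
tcp_rot: [[0.988, 0.156, 0.0], [0.156, -0.988, -0.0], [0.0, 0.0, -1.0]]
ft_force: [-0.0, -0.2, -0.2]
gripper_width: 0.0348
grasp_force: 59.9
t: 6.45
position: [0.6452, -0.1614, 0.0251]
tcp_rot: [[0.988, 0.156, -0.0], [0.156, -0.988, 0.0], [-0.0, -0.0, -1.0]]
ft_force: [0.3, 0.5, -0.6]
gripper_width: 0.0348
grasp_force: 59.9
```

```bash
python3 -m crank '[0,0,0.05,0,0,0,0,0,0,0,0,0,0,0,0,0,0,0]'; python3 -m crank '[0,0,0.04,0,0,0,0,0,0,0,0,0,0,0,0,0,0,0]'
```

```text
t: 6.7
position: [0.6455, -0.1615, 0.025]
tcp_rot: [[0.988, 0.157, -0.0], [0.157, -0.988, -0.0], [-0.0, -0.0, -1.0]]
ft_force: [-3.7, 0.9, 5.4]
gripper_width: 0.0349
grasp_force: 60.3
t: 6.95
position: [0.6455, -0.1615, 0.025]
tcp_rot: [[0.988, 0.157, -0.001], [0.157, -0.988, 0.0], [-0.001, -0.0, -1.0]]
ft_force: [-4.8, 1.4, 11.1]
gripper_width: 0.0347
grasp_force: 60.7
```

Contact, with TCP at 0.025. I'll unload, release, lift and look.

```bash
python3 -m crank '[0,0,-0.05,0,0,0,0,0,0,0,0,0]'; python3 -m crank '[0,0,0,0,0,0,0,0,0,0,0,0,0,0,0,0,0,0,0,0,0,0,0,0]' 0.45
python3 -m crank '[0,0,-0.4,0,0,0,0,0,-1,0,0,0,0,0,-1,0,0,0,0,0,-1,0,0,0,0,0,-1,0,0,0,0,0,-0.6,0,0,0,-1,0,0,0,0,0,-0.7,0,0,0,0,0,0,0,0,0,0,0,0,0,0,0,0,0]'
python3 - <<'E'
from h import *
from rig import monitor,cams
f=cams.grab_frame("wrist");np.savez("pics/w3.npz",**f)
cv2.imwrite("pics/w3.png",f["image"][:,:,::-1])
s=monitor.state();print(s["position"],s["t"])
E
```

```text
t: 7.12
position: [0.6458, -0.1616, 0.025]
tcp_rot: [[0.988, 0.156, 0.001], [0.156, -0.988, -0.001], [0.001, 0.001, -1.0]]
ft_force: [-2.6, -0.2, 5.1]
gripper_width: 0.0346
grasp_force: 60.2
t: 7.45
position: [0.645, -0.1613, 0.0234]
tcp_rot: [[0.988, 0.156, -0.001], [0.156, -0.988, 0.0], [-0.001, -0.0, -1.0]]
ft_force: [0.2, 0.2, -0.1]
gripper_width: 0.0619
grasp_force: 0.0
t: 8.28
position: [0.5945, -0.1695, 0.1749]
tcp_rot: [[0.988, 0.156, 0.001], [0.156, -0.988, -0.0], [0.001, 0.0, -1.0]]
ft_force: [0.3, 0.3, -0.2]
gripper_width: 0.062
grasp_force: 0.0
[ 0.59515045 -0.16947161  0.17480773] 8.3333
```

View pics/w3.png

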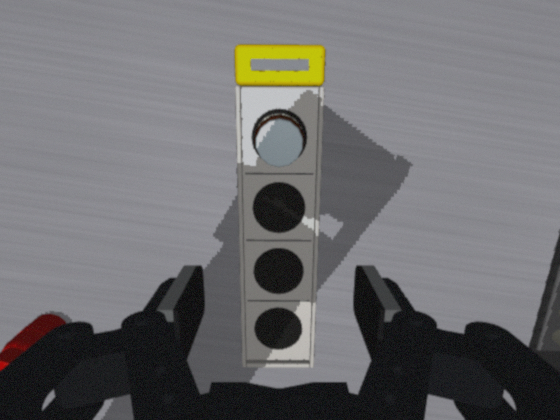

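The wrist view shows bottle 1 standing upright on pad 1, cap-top centre at about (280,142). The other pads are at (278,207), (278,270) and (278,328).

Run:
```python
from h import *
f=np.load("pics/w3.npz")
p=np.array([.5951,-.1695])
for u,v,z in[(280,142,.078),(278,207,.01),(278,270.5,.01),(278,328,.01)]:
    q=ray(f,u,v,z);print(q.round(4),np.array(tool(*(q[:2]-p)))*30)
u=np.array([.988,.155])*.06
print([ray(f,278,v,.01)[:2]+k*u for k,v in((1,207),(2,270.5),(3,328))])
```

```text
[ 0.6444 -0.1635  0.078 ] [49.59  1.65]
[ 0.5835 -0.1716  0.01  ] [-11.76   0.33]
[ 0.5241 -0.181   0.01  ] [-71.94   0.36]
[ 0.4647 -0.1903  0.01  ] [-132.09    0.39]
[array([ 0.64279804, -0.16233926]), array([ 0.64263064, -0.16237788]), array([ 0.64250094, -0.16241058])]
```

```bash
python3 -m crank '[0,-0.5,0,0,0,0,-0.03,-1,0,0,0,0,-0.03,-1,0,0,0,0,-0.03,-1,0,0,0,0,-0.03,-1,0,0,0,0,-0.03,-1,0,0,0,0,-0.03,-1,0,0,0,0,-0.03,-1,0,0,0,0,-0.03,-1,0,0,0,0,-0.03,-1,0,0,0,0,0,-1,0,0,0,0,0,-0.55,0,0,0,0]'
python3 -m crank '[0,0,0.5,0,0,0,0,0,1,0,0,0,0,0,1,0,0,0,0,0,0.5,0,0,0,0,0,0,0,0,0,0,0,0,0,0,0]'
```

```text
t: 9.33
position: [0.5342, 0.1607, 0.1741]
tcp_rot: [[0.987, 0.159, -0.0], [0.159, -0.987, 0.001], [-0.0, -0.001, -1.0]]
ft_force: [-0.1, 0.8, 0.4]
gripper_width: 0.0622
grasp_force: 0.0
t: 9.83
position: [0.5345, 0.1576, 0.0832]
tcp_rot: [[0.988, 0.157, -0.002], [0.157, -0.988, 0.0], [-0.002, -0.0, -1.0]]
ft_force: [-0.9, 0.4, 0.6]
gripper_width: 0.062
grasp_force: 0.0
```

```bash
python3 -m crank '[0.05,0.02,0.7,0,0,0,0,0,0.8,0,0,0,0,0,0.5,0,0,0,0,0,0.25,0,0,0,0,0,0,0,0,0,0,0,0,0,0,0]'
python3 -m crank '[0,0,0,0,0,0,0,0,0,0,0,0,0,0,0,0,0,0,0,0,0,0,0,0,0,0,0,0,0,0,0,0,0,0,0,0]' -0.5
python3 -m crank '[0,0,-0.3,0,0,0,0,0,-0.7,0,0,0,0,0,-1,0,0,0,0,0,-1,0,0,0,0,0,-1,0,0,0,0,0,0,0,0,0]'
```

```text
t: 10.33
position: [0.5379, 0.1567, 0.018]
tcp_rot: [[0.988, 0.157, 0.002], [0.157, -0.988, 0.0], [0.002, 0.0, -1.0]]
ft_force: [-0.1, 0.0, -0.3]
gripper_width: 0.062
grasp_force: 0.0
t: 10.83
position: [0.5383, 0.1567, 0.0186]
tcp_rot: [[0.988, 0.156, 0.004], [0.156, -0.988, 0.001], [0.004, 0.0, -1.0]]
ft_force: [0.5, -0.2, 6.5]
gripper_width: 0.0343
grasp_force: 59.9
t: 11.33
position: [0.5405, 0.1569, 0.144]
tcp_rot: [[0.988, 0.157, 0.012], [0.157, -0.988, 0.001], [0.012, 0.001, -1.0]]
ft_force: [1.4, 0.4, -0.9]
gripper_width: 0.0342
grasp_force: 59.8
```

```bash
python3 -m crank '[0,0.5,0,0,0,0,-0.02,1,0,0,0,0,-0.02,1,0,0,0,0,-0.02,1,0,0,0,0,-0.02,1,0,0,0,0,-0.02,1,0,0,0,0,-0.02,1,0,0,0,0,-0.02,1,0,0,0,0,0,1,0,0,0,0,0,1,0,0,0,0,0,1,0,0,0,0,0,0.5,0,0,0,0]'
python3 -m crank '[0,0,0,0,0,0,0,0,0,0,0,0]'
```

```text
t: 12.33
position: [0.5837, -0.1731, 0.1359]
tcp_rot: [[0.988, 0.154, -0.001], [0.154, -0.988, -0.001], [-0.001, 0.0, -1.0]]
ft_force: [0.3, -0.4, -1.1]
gripper_width: 0.0345
grasp_force: 59.9
t: 12.5
position: [0.5835, -0.1701, 0.1358]
tcp_rot: [[0.988, 0.155, -0.002], [0.155, -0.988, 0.001], [-0.001, -0.002, -1.0]]
ft_force: [-0.3, 0.1, -1.2]
gripper_width: 0.0345
grasp_force: 59.9
```

```bash
python3 -m crank '[0.06,0,0.6,0,0,0,0,0,1,0,0,0,0,0,1,0,0,0,0,0,0.6,0,0,0,0,0,0.25,0,0,0,0,0,0.1,0,0,0,0,0,0,0,0,0,0,0,0,0,0,0]'
python3 -m crank '[0,0,0.05,0,0,0,0,0,0,0,0,0]'
```

```text
t: 13.17
position: [0.587, -0.1697, 0.0316]
tcp_rot: [[0.988, 0.157, 0.002], [0.157, -0.988, -0.001], [0.002, 0.001, -1.0]]
ft_force: [-0.3, 0.7, -0.3]
gripper_width: 0.0346
grasp_force: 59.9
t: 13.33
position: [0.5869, -0.1702, 0.0301]
tcp_rot: [[0.988, 0.157, 0.002], [0.157, -0.988, -0.001], [0.002, 0.002, -1.0]]
ft_force: [-0.5, -0.7, -1.0]
gripper_width: 0.0348
grasp_force: 59.9
```

```bash
python3 -m crank '[-0.04,0,0.06,0,0,0,0,0,0.06,0,0,0,0,0,0,0,0,0,0,0,0,0,0,0]'
python3 -m crank '[0,0,0.05,0,0,0,0,0,0.0,0,0,0,0,0,0,0,0,0]'
```

```text
t: 13.67
position: [0.5845, -0.1701, 0.0248]
tcp_rot: [[0.988, 0.156, -0.0], [0.156, -0.988, 0.0], [-0.0, -0.0, -1.0]]
ft_force: [0.2, -0.0, -0.6]
gripper_width: 0.0343
grasp_force: 59.9
t: 13.92
position: [0.5848, -0.1702, 0.0246]
tcp_rot: [[0.988, 0.157, -0.001], [0.157, -0.988, 0.0], [-0.001, -0.0, -1.0]]
ft_force: [-2.6, 2.0, 4.9]
gripper_width: 0.0348
grasp_force: 60.5
```

```bash
python3 -m crank '[0,0,0,0,0,0,0,0,0,0,0,0,0,0,0,0,0,0,0,0,0,0,0,0]' 0.45
python3 -m crank '[0,0,-0.4,0,0,0,0,0,-1,0,0,0,0,0,-1,0,0,0,0,0,-1,0,0,0,0,0,-1,0,0,0,0,0,-0.3,0,0,0,0,0,0,0,0,0]'
python3 -m crank '[0,-0.4,0,0,0,0,0.3,-1,0,0,0,0,0.3,-1,0,0,0,0,0.3,-1,0,0,0,0,0.3,-1,0,0,0,0,0.3,-1,0,0,0,0,0.3,-1,0,0,0,0,0.3,-1,0,0,0,0,0.3,-1,0,0,0,0,0.3,-1,0,0,0,0,0.1,-1,0,0,0,0,0,-1,0,0,0,0]'
python3 -m crank '[0,-1,0,0,0,0,0,-1,0,0,0,0,0,0,0,0,0,0,0,0,0,0,0,0,0,0,0,0,0,0]'
```

```text
t: 14.25
position: [0.5847, -0.1701, 0.0233]
tcp_rot: [[0.988, 0.156, 0.0], [0.156, -0.988, -0.0], [0.0, 0.0, -1.0]]
ft_force: [-0.5, 1.2, 0.5]
gripper_width: 0.0622
grasp_force: 0.0
t: 14.83
position: [0.5869, -0.1711, 0.1694]
tcp_rot: [[0.988, 0.157, 0.008], [0.157, -0.988, -0.004], [0.007, 0.005, -1.0]]
ft_force: [0.4, -0.3, -0.3]
gripper_width: 0.0617
grasp_force: 0.0
t: 15.83
position: [0.6121, 0.1829, 0.1609]
tcp_rot: [[0.988, 0.157, -0.006], [0.157, -0.988, -0.0], [-0.006, -0.0, -1.0]]
ft_force: [0.3, -0.0, -0.5]
gripper_width: 0.0621
grasp_force: 0.0
t: 16.25
position: [0.6032, 0.2401, 0.162]
tcp_rot: [[0.988, 0.157, -0.004], [0.157, -0.988, -0.001], [-0.004, 0.001, -1.0]]
ft_force: [-0.6, -0.8, -1.0]
gripper_width: 0.0619
grasp_force: 0.0
```

```bash
python3 -m crank '[0.05,0,0.6,0,0,0,0,0,1,0,0,0,0,0,1,0,0,0,0,0,1,0,0,0,0,0,0.7,0,0,0,0,0,0.4,0,0,0,0,0,0.15,0,0,0,0,0,0,0,0,0,0,0,0,0,0,0]'
python3 -m crank '[0,0,0,0,0,0,0,0,0,0,0,0,0,0,0,0,0,0,0,0,0,0,0,0,0,0,0,0,0,0,0,0,0,0,0,0]' -0.5
python3 -m crank '[0,0,-0.3,0,0,0,0,0,-0.7,0,0,0,0,0,-1,0,0,0,0,0,-1,0,0,0,0,0,-1,0,0,0,0,0,0,0,0,0]'
```

```text
t: 17.0
position: [0.6073, 0.24, 0.0201]
tcp_rot: [[0.988, 0.156, 0.002], [0.156, -0.988, 0.0], [0.002, -0.0, -1.0]]
ft_force: [0.8, 0.5, -0.2]
gripper_width: 0.0618
grasp_force: 0.0
t: 17.5
position: [0.6079, 0.2407, 0.0212]
tcp_rot: [[0.988, 0.157, 0.004], [0.157, -0.988, 0.001], [0.004, -0.0, -1.0]]
ft_force: [-0.0, -0.0, 6.5]
gripper_width: 0.0342
grasp_force: 60.1
t: 18.0
position: [0.61, 0.2414, 0.1472]
tcp_rot: [[0.988, 0.157, 0.012], [0.157, -0.988, 0.003], [0.013, -0.001, -1.0]]
ft_force: [1.5, -0.1, 0.7]
gripper_width: 0.035
grasp_force: 59.7
```

```bash
python3 -m crank '[-0.1,0.4,0,0,0,0,-0.4,1,0,0,0,0,-0.4,1,0,0,0,0,-0.4,1,0,0,0,0,-0.4,1,0,0,0,0,-0.4,1,0,0,0,0,-0.4,1,0,0,0,0,-0.4,1,0,0,0,0,-0.4,1,0,0,0,0,-0.4,1,0,0,0,0,-0.4,1,0,0,0,0,-0.4,1,0,0,0,0]'
python3 -m crank '[-0.36,1,0,0,0,0,-0.4,1,0,0,0,0,0,0,0,0,0,0,0,0,0,0,0,0,0,0,0,0,0,0]'
```

```text
t: 19.0
position: [0.5237, -0.1199, 0.1366]
tcp_rot: [[0.988, 0.156, -0.004], [0.156, -0.988, 0.002], [-0.004, -0.002, -1.0]]
ft_force: [0.8, -0.1, -0.2]
gripper_width: 0.0344
grasp_force: 59.8
t: 19.42
position: [0.5119, -0.1809, 0.1373]
tcp_rot: [[0.988, 0.156, -0.003], [0.156, -0.988, 0.002], [-0.003, -0.002, -1.0]]
ft_force: [0.8, 0.3, -2.0]
gripper_width: 0.0345
grasp_force: 59.9
```

```bash
python3 -m crank '[0.43,0.02,0,0,0,0,0,0,0.6,0,0,0,0,0,1,0,0,0,0,0,1,0,0,0,0,0,0.6,0,0,0,0,0,0.2,0,0,0,0,0,0,0,0,0,0,0,0,0,0,0]'
python3 -m crank '[0,0,0.05,0,0,0,0,0,0,0,0,0]'
```

```text
t: 20.08
position: [0.5265, -0.1793, 0.0373]
tcp_rot: [[0.987, 0.158, 0.0], [0.158, -0.987, -0.0], [0.0, 0.0, -1.0]]
ft_force: [0.4, 0.0, -0.6]
gripper_width: 0.0343
grasp_force: 60.0
t: 20.25
position: [0.5273, -0.1804, 0.0371]
tcp_rot: [[0.988, 0.157, 0.003], [0.157, -0.988, -0.002], [0.002, 0.002, -1.0]]
ft_force: [-0.6, 0.1, 0.2]
gripper_width: 0.0343
grasp_force: 59.9
```

```bash
python3 -m crank '[-0.03,-0.02,0.1,0,0,0,0,0,0.1,0,0,0,0,0,0.05,0,0,0,0,0,0,0,0,0,0,0,0,0,0,0]'
python3 -m crank '[0,0,0.05,0,0,0,0,0,0.0,0,0,0,0,0,0,0,0,0]'
```

```text
t: 20.67
position: [0.525, -0.1795, 0.0278]
tcp_rot: [[0.988, 0.156, -0.0], [0.156, -0.988, 0.0], [-0.0, -0.0, -1.0]]
ft_force: [-0.7, 0.4, -0.4]
gripper_width: 0.0343
grasp_force: 60.0
t: 20.92
position: [0.5254, -0.1797, 0.0272]
tcp_rot: [[0.988, 0.157, -0.0], [0.157, -0.988, -0.0], [-0.0, 0.0, -1.0]]
ft_force: [-3.2, 1.6, 4.9]
gripper_width: 0.0346
grasp_force: 60.4
```

```bash
python3 -m crank '[0,0,0,0,0,0,0,0,0,0,0,0,0,0,0,0,0,0,0,0,0,0,0,0]' 0.45
python3 -m crank '[0,0,-0.4,0,0,0,0,0,-1,0,0,0,0,0,-1,0,0,0,0,0,-1,0,0,0,0,0,-1,0,0,0,0,0,-0.3,0,0,0,0,0,0,0,0,0]'
python3 -m crank '[0,-0.4,0,0,0,0,-0.03,-1,0,0,0,0,-0.03,-1,0,0,0,0,-0.03,-1,0,0,0,0,-0.03,-1,0,0,0,0,-0.03,-1,0,0,0,0,-0.03,-1,0,0,0,0,-0.03,-1,0,0,0,0,-0.03,-1,0,0,0,0,0,-1,0,0,0,0,0,-1,0,0,0,0,0,-0.55,0,0,0,0]'
python3 -m crank '[0,0,0,0,0,0,0,0,0,0,0,0,0,0,0,0,0,0]'
```

```text
t: 21.25
position: [0.525, -0.1795, 0.0261]
tcp_rot: [[0.988, 0.156, -0.0], [0.156, -0.988, 0.0], [-0.0, -0.0, -1.0]]
ft_force: [0.0, 0.4, 0.1]
gripper_width: 0.062
grasp_force: 0.0
t: 21.83
position: [0.5273, -0.1806, 0.172]
tcp_rot: [[0.988, 0.157, 0.007], [0.157, -0.988, -0.004], [0.007, 0.005, -1.0]]
ft_force: [-0.3, 0.3, 0.1]
gripper_width: 0.0619
grasp_force: 0.0
t: 22.83
position: [0.4634, 0.1466, 0.1644]
tcp_rot: [[0.987, 0.158, -0.006], [0.158, -0.987, 0.0], [-0.006, -0.001, -1.0]]
ft_force: [1.2, 0.7, -0.6]
gripper_width: 0.0621
grasp_force: 0.0
t: 23.08
position: [0.4655, 0.1435, 0.1658]
tcp_rot: [[0.988, 0.157, -0.003], [0.157, -0.988, -0.001], [-0.003, 0.0, -1.0]]
ft_force: [0.3, -0.5, -0.3]
gripper_width: 0.0619
grasp_force: 0.0
```

```bash
python3 -m crank '[0,0,0.6,0,0,0,0,0,1,0,0,0,0,0,1,0,0,0,0,0,1,0,0,0,0,0,0.8,0,0,0,0,0,0.4,0,0,0,0,0,0.2,0,0,0,0,0,0,0,0,0,0,0,0,0,0,0]'
python3 -m crank '[0,0,0,0,0,0,0,0,0,0,0,0,0,0,0,0,0,0,0,0,0,0,0,0,0,0,0,0,0,0,0,0,0,0,0,0]' -0.5
python3 -m crank '[0,0,-0.3,0,0,0,0,0,-0.7,0,0,0,0,0,-1,0,0,0,0,0,-1,0,0,0,0,0,-1,0,0,0,0,0,0,0,0,0]'
```

```text
t: 23.83
position: [0.467, 0.1432, 0.0176]
tcp_rot: [[0.988, 0.155, 0.0], [0.155, -0.988, -0.0], [0.0, 0.0, -1.0]]
ft_force: [-0.4, -0.5, 0.9]
gripper_width: 0.0619
grasp_force: 0.0
t: 24.33
position: [0.4682, 0.1439, 0.0191]
tcp_rot: [[0.988, 0.157, 0.003], [0.157, -0.988, 0.0], [0.003, 0.001, -1.0]]
ft_force: [-0.5, -1.1, 5.6]
gripper_width: 0.0345
grasp_force: 59.8
t: 24.83
position: [0.4704, 0.1444, 0.1443]
tcp_rot: [[0.988, 0.157, 0.012], [0.157, -0.988, 0.001], [0.012, 0.001, -1.0]]
ft_force: [0.7, 1.0, -0.3]
gripper_width: 0.0345
grasp_force: 59.8
```

```bash
python3 -m crank '[0,0.4,0,0,0,0,-0.2,1,0,0,0,0,-0.2,1,0,0,0,0,-0.2,1,0,0,0,0,-0.2,1,0,0,0,0,-0.2,1,0,0,0,0,-0.2,1,0,0,0,0,-0.2,1,0,0,0,0,-0.2,1,0,0,0,0,-0.2,1,0,0,0,0,0,1,0,0,0,0,0,0.53,0,0,0,0]'
python3 -m crank '[0,0,0,0,0,0,0,0,0,0,0,0,0,0,0,0,0,0]'
```

```text
t: 25.83
position: [0.4642, -0.1909, 0.1371]
tcp_rot: [[0.988, 0.154, -0.0], [0.154, -0.988, -0.0], [-0.0, 0.0, -1.0]]
ft_force: [-0.2, 0.3, -0.8]
gripper_width: 0.0345
grasp_force: 60.0
t: 26.08
position: [0.4641, -0.1872, 0.1368]
tcp_rot: [[0.988, 0.157, -0.001], [0.157, -0.988, 0.002], [-0.001, -0.002, -1.0]]
ft_force: [0.5, 0.2, -0.7]
gripper_width: 0.0346
grasp_force: 60.0
```

```bash
python3 -m crank '[0.02,0.03,0,0,0,0,0,0,0.6,0,0,0,0,0,1,0,0,0,0,0,1,0,0,0,0,0,0.7,0,0,0,0,0,0.2,0,0,0,0,0,0.1,0,0,0,0,0,0,0,0,0,0,0,0,0,0,0,0,0,0,0,0,0]'
python3 -m crank '[0,0,0.05,0,0,0,0,0,0,0,0,0,0,0,0,0,0,0]'
```

```text
t: 26.92
position: [0.4667, -0.1899, 0.0312]
tcp_rot: [[0.988, 0.157, 0.003], [0.157, -0.988, -0.002], [0.003, 0.002, -1.0]]
ft_force: [0.3, 0.9, -0.3]
gripper_width: 0.0346
grasp_force: 60.0
t: 27.17
position: [0.4656, -0.1895, 0.0285]
tcp_rot: [[0.988, 0.156, 0.001], [0.156, -0.988, -0.001], [0.001, 0.001, -1.0]]
ft_force: [-0.2, -1.0, -1.1]
gripper_width: 0.0344
grasp_force: 60.0
```

```bash
python3 -m crank '[0,0,0.06,0,0,0,0,0,0.04,0,0,0,0,0,0,0,0,0,0,0,0,0,0,0]'
python3 -m crank '[0,0,0.04,0,0,0,0,0,0,0,0,0,0,0,0,0,0,0]'
```

```text
t: 27.5
position: [0.4654, -0.1895, 0.0251]
tcp_rot: [[0.988, 0.156, 0.0], [0.156, -0.988, -0.0], [0.0, 0.0, -1.0]]
ft_force: [-0.3, 0.1, 1.7]
gripper_width: 0.0343
grasp_force: 60.2
t: 27.75
position: [0.4655, -0.1895, 0.0251]
tcp_rot: [[0.988, 0.157, -0.001], [0.157, -0.988, 0.0], [-0.001, -0.0, -1.0]]
ft_force: [-4.6, 1.8, 9.4]
gripper_width: 0.0347
grasp_force: 61.1
```

```bash
python3 -m crank '[0,0,-0.04,0,0,0,0,0,0,0,0,0]'
python3 -m crank '[0,0,0,0,0,0,0,0,0,0,0,0,0,0,0,0,0,0,0,0,0,0,0,0]' 0.45
python3 -m crank '[0,0,-0.4,0,0,0,0,0,-1,0,0,0,0,0,-1,0,0,0,0,0,-1,0,0,0,0,0,-1,0,0,0,0,0,-1,0,0,0,0,0,-1,0,0,0,0,0,0,0,0,0,0,0,0,0,0,0,0,0,0,0,0,0]'
python3 - <<'E'
from h import *
from rig import monitor,cams
for n in("wrist","side"):
    f=cams.grab_frame(n);np.savez(f"pics/{n}4.npz",**f)
    cv2.imwrite(f"pics/{n}4.png",f["image"][:,:,::-1])
s=monitor.state();print(s["position"],s["t"])
E
```

```text
t: 27.92
position: [0.4655, -0.1894, 0.0251]
tcp_rot: [[0.988, 0.156, 0.001], [0.156, -0.988, -0.0], [0.001, 0.001, -1.0]]
ft_force: [-1.4, 0.5, 3.1]
gripper_width: 0.0345
grasp_force: 60.1
t: 28.25
position: [0.4652, -0.1892, 0.0247]
tcp_rot: [[0.988, 0.156, -0.0], [0.156, -0.988, 0.0], [-0.0, -0.0, -1.0]]
ft_force: [0.9, 0.1, -0.5]
gripper_width: 0.0621
grasp_force: 0.0
t: 29.08
position: [0.465, -0.1891, 0.2169]
tcp_rot: [[0.988, 0.156, -0.0], [0.156, -0.988, 0.0], [-0.0, -0.0, -1.0]]
ft_force: [0.3, -0.0, -0.6]
gripper_width: 0.062
grasp_force: 0.0
[ 0.46441548 -0.18868902  0.21533688] 29.1833
```

View pics/wrist4.png

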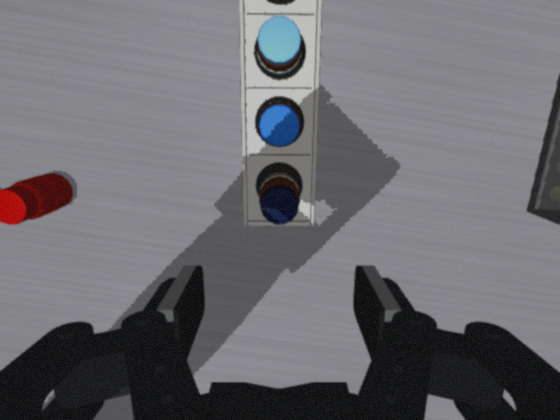

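View pics/side4.png

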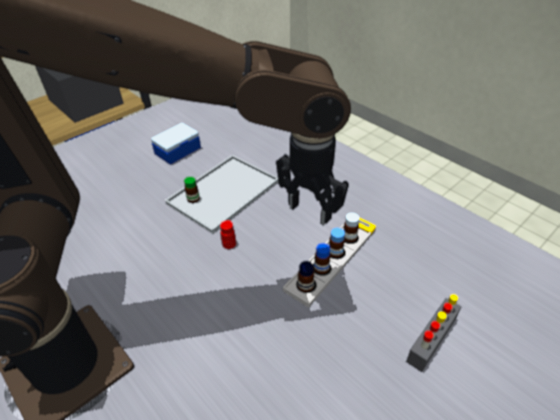

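The side view shows all four bottles upright in order: white at the yellow end, then sky, mid-blue and navy. Green, red and the sample rack have not moved. In the wrist view the cap-top centres are sky (279,40), mid-blue (279,126) and navy (279,205). One check of the centring:

Run:
```python
from h import *
f=np.load("pics/wrist4.npz")
P=np.array([.643,-.163])
for k,u,v in[(1,279,40),(2,279,126),(3,279.5,205.5)]:
    q=ray(f,u,v,.078)[:2];print(q.round(4),np.array(tool(*(q-(P-k*np.array([.0593,.0093])))))*30)
```

```text
[ 0.5812 -0.1718] [-2.37 -0.9 ]
[ 0.5229 -0.181 ] [-1.44 -0.78]
[ 0.462  -0.1911] [-3.06 -0.27]
```

All are within about 3 mm of their pad centres, so I'm handing in.

```bash
python3 -c "
from rig import ctrl
print(ctrl.job_done())"
```

```text
the job is handed in; nothing more can be done
None
```

I stood the four calibrator bottles upright on their pads, palest at the yellow end to darkest at the plain end, each within about 3 mm of centre by the camera check, and handed the job in at about 29 s; the green-capped control bottle and the sample rack stayed where they were.

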